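# Roll a focus knob up the inspection gutter onto its catch and take its picture

### The job

Without picking it up, push the black focus knob up the sloping gutter, keeping your fingertips behind it so that it is neither flicked nor runs back, until it is home against the end stop and the spring catch has come up behind it, holding it in front of the video microscope. Then press the green button on the control box right down to take its picture, and come clear. Leave the silver knob, the lens case and the cleaner bottle where they stand.

Things in the scene. Friction and masses are not known exactly. Their poses are not given: they have to be found in the camera images.
- station: Fixed inspection station: breadboard (290 x 315 x 12 mm) with a sloping gutter and a level video microscope. Origin on the bench top below mid-gutter, floor 62 mm above it. y: level, along the gutter, uphill (mostly to the robot's left); x: across it to the microscope (mostly away from the robot); z up. Gutter: rises 8 degrees, 36 mm wide inside, walls 12 mm above its floor, 4 mm thick.
- gutter_low (a point): Point on the centre line of the gutter floor at its low end, at the uphill face of the low lip. The lip closes the gutter, is only 12 mm high above the floor like the walls, and 8 mm thick.
- gutter_high (a point): Point on the centre line of the gutter floor at its high end, below the face of the end stop's round rubber buffer, 229 mm up the slope from gutter_low. The end stop is a plate standing 46 mm above the floor; the buffer is at the height of the knob's centre.
- seat (a point): Where the centre of the knob is when it is home, 1 mm short of the buffer; level in front of the microscope lens. Held there, the knob has about 3 mm of play between buffer and catch. It lies 171 mm along the slope from the knob's starting place.
- lens (a point): Centre of the front of the microscope's black ring light (30 mm radius), which faces the seat from the +x side, 74 mm from the gutter's centre line and level with the seat. Lens and camera reach back from it to 230 mm from the centre line, on a post. Nothing of the station stands higher than 140 mm above the bench.
- focus_knob: Loose black ribbed knob with brass centre: a wheel of 64 mm diameter, 32 mm wide, about 0.19 kg, standing on its rim in the gutter at the low end, leaning on the lip. Origin at its centre, 32 mm above the gutter floor; x is its axle (the orientation turns as it rolls). Its upper 52 mm stand above the walls and lip. It rolls easily, and runs back down if let go before it is past the catch.
- catch (a joint): Spring catch: a steel tongue, 12 mm wide, in a slot of the gutter floor, with a red lever outside the wall. Value in rad: 0 is up (free end 10 mm above the floor), about 0.23 flush. Hinged 4 mm uphill of mid-gutter, free end 43 mm further uphill. The knob rolls over it going up, pressing it down (a push under 3 N); it comes up behind the knob within about 3 mm of the end stop.
- control_box: Fixed grey control box on the bench on the robot's side of the gutter's low half, 66 mm (x) by 100 mm (y) by 28 mm high, origin at the centre of its underside. A black dimmer knob stands on its top 32 mm from the centre towards +y (12 mm high); the green button is 18 mm from the centre towards -y.
- trigger_top (a point): Centre of the top face of the green button (28 mm diameter, top face 50 mm above the bench); pressed straight down.
- trigger (a joint): Travel of the green button in m: 0 is up, 0.006 fully down; it springs back. It takes 1.5 N to start and 5 N to press fully.
- spare_knob: Bystander: a silver knob of the same size, lying flat on the bench (64 mm diameter, 32 mm high), origin at the centre of its underside.
- lens_case: Bystander: upright round lens case, pale with a black lid, 49 mm diameter, 74 mm high, beyond the low end of the gutter; origin at the centre of its underside.
- cleaner: Bystander: small upright amber bottle with a white cap, 36 mm diameter, 78 mm high; origin at the centre of its underside.
Not all that is in view belongs to the job. Leave any blue or red look-alike of the control_box alone.

How it is judged:
By the outcome, as a careful person would: the job done as asked, in the order asked, and still so for the second after the job is handed in, with the robot touching nothing.
It also fails if it takes over 48 s, if anything falls off the work surface, if the arm or the gripper's body presses on something with over 40 N, if the wrist force passes 120 N, or if a joint passes its speed limit or range.

### The arm

A 6-joint arm with a two-finger parallel gripper is mounted at the origin on the work surface. World frame = base frame: x ahead of the robot, y to its left, z up, the work surface at z = 0. Lengths are in m, angles in rad, forces in N, time in s.
With the tool pointing down it reaches from about 0.3 to 0.875 m from the base axis. Payload 6.4 kg.
Tool frame: the origin (TCP) lies on the centre line of the jaws, within the pads' length; the fingertips stand 14 mm ahead of it and the grasp point (between the pads) lies 5 mm behind it; z points along the fingers, y is the direction in which the jaws open and shut (so a half turn about z gives the same grasp; the last joint's range is limited). The gripper opens to 85 mm and grips with 20 to 120 N. Pads are 22 mm wide; open, the fingers measure 114 mm over their backs; the gripper's body (76 mm by 85 mm) begins 54 mm behind the grasp point. The pads swing forward as they close: fully open they stand 13 mm farther back than shut.
Start: joints at [-1.526, 0.181, 1.607, -0, 1.354, -0.206], TCP at [0.143, -0.557, 0.245] pointing down, gripper open.
Joint ranges: [-2.99, 2.99], [-0.89, 2.07], [0.3, 2.58], [-1.14, 4.28], [0, 2.63], [-3.12, 3.12]. Speed limits (rad/s): [2.57, 2.57, 3.01, 3.14, 3.14, 3.14].

### API

Orientations are given as a unit quaternion [w, x, y, z].
In Python, from bench import * gives the robot as it stands.
- The arm moves only by the tool servo_tool, never from a script. Its argument "plan" is a list that holds one entry, the list of rows, each a list of 5 numbers: the shift along the world's x, y, z in m, then the turn about the world's z in rad, then the gripper command: -1 is shut, 1 is fully open, values between are in proportion. In form: [[[tx, ty, tz, roll, claw], ...]]. A call has 1 to 8 rows; each row shifts and turns the commanded pose from where the row before left it; what a row does not reach is not made up. A row lasts 1/10 s, in which the tool goes at most 50 mm and 8.59 degrees, less where a joint would pass 70% of its speed; a pose out of reach is approached as far as the arm can. A call with a gripper value outside its range is refused whole. The fingers move at their own pace and stop on an object; the grip force is fixed at half the most. Time passes only in rows, so rows that do not move let the fingers close. It gives the time, the measured TCP pose, the force and the opening at its end, in the units of the state.
- get_obs(): the state, without advancing time (a new reading comes with each control period).
- camera(name): name is "scene" or "side" or "wrist"; returns a dict with "img" (400x640x3 uint8, blue, green, red), "camera_matrix" (3x3 intrinsics, pixels), "k1" (the pictures are not rectified: a ray, as slopes to the right and down, at radius r is drawn at 1 + k1 r^2 times it, then the intrinsics apply), "rvec" (rotation vector, rad) and "tvec" (3), from world to camera coordinates, as OpenCV has them. Camera axes: x right, y down, z forward; pixel columns grow to the right and rows downward; lengths in m; the calibration is good to about 2 mm. A picture is of the moment at which its call begins. There is no depth.
- hand_in(): hands the job in, once; it reports no verdict.
Trained networks look in a picture, given as the dict that the camera call returned (one of the last four; its "shot" number tells which), for a name from the list of things; names that differ only in an ending like _2 or _b are one class to them, and where a whole thing is asked for, a point or a joint stands for the part that bears it (a point fixed in the world has none). Each returns a list of dicts, best first, with "conf" (0 to 1); they miss things now and then, are a little off and sometimes report something else, mostly with a low value. They report only what shows in the picture. A call takes as long as a camera call. They do not tell look-alikes from the thing itself.
- trace(picture, thing): "mask" (400x640 bool, what is visible of it) and "rect" ([left, top, right, bottom] as shares, 0 to 1, of the picture: columns of its width, rows of its height, round what is visible of it).
- pinpoint(picture, thing): "centre" ([row, column] as shares, 0 to 1, of the picture: columns of its width, rows of its height: a listed point, or the origin of a listed thing).
The state is a dict: "time_s": time; "q": joint angles; "dq": joint speeds; "joint_efforts": joint torques, N m; "eef_pos": TCP position; "eef_rot": TCP orientation; "wrist_force": force on the tool from outside, world axes, zero at the start; "torque": the same for the moment, N m; "opening": opening from 0.0 (shut) to 1.0 (fully open).
Only numpy, scipy, OpenCV 4.12 (cv2) and the standard library are available. Lean on these libraries where they do the work, as an engineer would, in place of code of your own. Each camera call takes 0.05 s, during which the arm holds its last target.

## Working session

There is one attempt and no reset: what is moved stays moved. The work goes in short steps, Python scripts to look and compute and a tool call to move; the robot and the scene stay as the last step left them, time stands still between calls to the robot, and variables do not carry over. Pictures are saved under pics/ and viewed, and the job is handed in when it is done.

Besides the shell and the picture viewer there is one more tool, called after "Emit:" as a command line: name --argument value ..., lists and objects as JSON in quotes. servo_tool: Moves the arm, as the interface text tells. Its arguments: {"type":"object","properties":{"plan":{"type":"array"}},"required":["plan"]}

```bash
mkdir -p pics
cat > h.py <<'E'
from bench import *
import numpy as np, cv2
def proj(c,P):
    R,_=cv2.Rodrigues(np.array(c["rvec"],float)); p=R@np.array(P,float)+np.array(c["tvec"],float).ravel()
    s=p[:2]/p[2]; s=s*(1+c["k1"]*(s@s)); K=np.array(c["camera_matrix"]); return np.array([K[0,0]*s[0]+K[0,2],K[1,1]*s[1]+K[1,2]])
def ray(c,uv):
    K=np.array(c["camera_matrix"]); d=np.array([(uv[0]-K[0,2])/K[0,0],(uv[1]-K[1,2])/K[1,1]]); s=d.copy()
    for _ in range(50): s=d/(1+c["k1"]*(s@s))
    R,_=cv2.Rodrigues(np.array(c["rvec"],float)); t=np.array(c["tvec"],float).ravel()
    v=R.T@np.array([s[0],s[1],1]); return -R.T@t, v/np.linalg.norm(v)
def onz(c,uv,z):
    o,v=ray(c,uv); return o+v*(z-o[2])/v[2]
def tri(rs):
    A=0;b=0
    for o,v in rs:
        M=np.eye(3)-np.outer(v,v); A=A+M; b=b+M@o
    return np.linalg.solve(A,b)
E
python3 - <<'E'
from h import *
o=get_obs(); print(o)
pts={}
for n in ["scene","side","wrist"]:
    c=camera(n); cv2.imwrite(f"pics/{n}0.png",c["img"]); print(n,c["k1"],ray(c,(320,200)))
    for t in ["station","gutter_low","gutter_high","seat","lens","focus_knob","control_box","trigger_top","spare_knob","lens_case","cleaner","catch"]:
        try: r=pinpoint(c,t)
        except Exception as e: print(t,e); continue
        for d in r[:3]:
            uv=(d["centre"][1]*640,d["centre"][0]*400); print(n,t,np.round(uv,1),round(d["conf"],2))
        if r: 
            d=r[0]; pts.setdefault(t,[]).append(ray(c,(d["centre"][1]*640,d["centre"][0]*400)))
for t,r in pts.items():
    if len(r)>1:
        p=tri(r); print(t,p.round(4),[round(float(np.linalg.norm(np.cross(p-o,v))),4) for o,v in r])
E
```

```text
{'time_s': 0.0, 'q': array([-1.52627660e+00,  1.81558358e-01,  1.60801106e+00, -4.88563920e-06,
        1.35380565e+00, -2.06292328e-01]), 'dq': array([-0.00065373,  0.00056093, -0.00140171,  0.00072575,  0.00041023,
        0.00105158]), 'joint_efforts': array([ 1.81745701e-03, -4.44867289e+01, -3.51332831e+01, -2.18539776e-04,
        9.15440643e-03, -2.62585473e-05]), 'eef_pos': array([ 0.14270519, -0.55645968,  0.24437293]), 'eef_rot': array([-8.88484538e-04,  9.92146504e-01,  1.25078054e-01,  6.96304822e-05]), 'wrist_force': array([ 1.35919188, -0.25936712, -1.15951684]), 'torque': array([ 0.03554583, -0.00116199, -0.02291631]), 'opening': 1.0004452639496104}
scene -0.06752559068543669 (array([ 1.06286493, -0.4713697 ,  0.7921995 ]), array([-0.53347689,  0.48635593, -0.69199734]))
scene station [346.2 248.2] 0.77
scene gutter_low [300.3 264.4] 0.82
scene seat [369.3 206.7] 0.95
scene lens [392.7 219.4] 0.92
scene focus_knob [311.8 246.9] 0.75
scene focus_knob [298.2 264.5] 0.7
scene control_box [294.2 235.6] 0.92
scene control_box [191.9 281.7] 0.91
scene control_box [294.1 185.
[... 1282 characters left out ...]
7300105]), array([-0.2591181 , -0.07186245, -0.96316852]))
catch it knows: cleaner, control_box, focus_knob, gutter_high, gutter_low, lens, lens_case, seat, spare_knob, station, trigger_top
station [0.6059 0.0203 0.0009] [0.0034, 0.0034]
gutter_low [ 0.5973 -0.1093  0.0467] [0.0005, 0.0005]
seat [0.6147 0.0816 0.0996] [0.0057, 0.0057]
lens [0.6862 0.0736 0.1085] [0.0008, 0.0008]
focus_knob [ 0.596  -0.0738  0.0723] [0.0008, 0.0008]
control_box [ 0.4682 -0.031   0.0852] [0.0778, 0.0778]
trigger_top [ 0.4211  0.0216 -0.2561] [0.0704, 0.0704]
spare_knob [ 0.5038  0.1074 -0.0039] [0.0011, 0.0011]
lens_case [ 0.6226 -0.2463  0.0016] [0.0003, 0.0003]
cleaner [0.6703 0.0784 0.1352] [0.0234, 0.0234]
```

View pics/scene0.png

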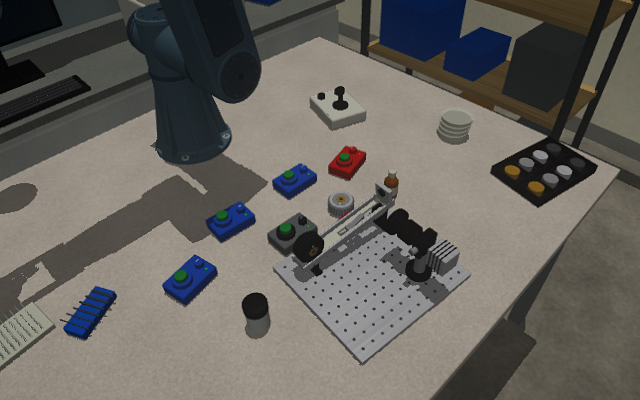

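View pics/side0.png

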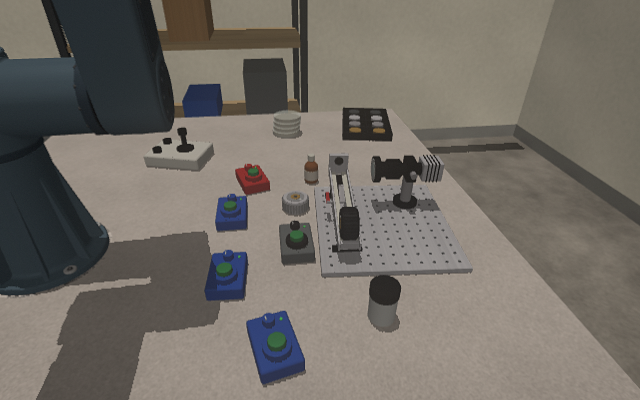

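The grey box is the real one: scene (292,232), side (297,242). It stands right next to the gutter's low half. The look-alikes to leave alone are blue at scene (190,279), (231,219) and (294,180), and red at (347,161). I'll fit the station pose and confirm it in crops.

```bash
cat >> h.py <<'E'
import math
S8,C8=math.sin(math.radians(8)),math.cos(math.radians(8))
def sl(s,n,x=0): return np.array([x, s*C8-n*S8, 62+s*S8+n*C8-0])/1000*np.array([1,1,1])
ST={"station":np.zeros(3),"gutter_low":sl(-114.5,0),"gutter_high":sl(114.5,0),"seat":sl(81.5,32),"lens":sl(81.5,32)+[0.074,0,0],"focus_knob":sl(-89.5,32)}
def S2W(p,P):
    c,s=math.cos(p[2]),math.sin(p[2]); return np.array([p[0]+c*P[0]-s*P[1],p[1]+s*P[0]+c*P[1],P[2]])
E
python3 - <<'E'
from h import *
from scipy.optimize import least_squares
obs=[];cs={}
for n in ["scene","side"]:
    c=camera(n); cs[n]=c
    for t in ST:
        for d in pinpoint(c,t)[:1]:
            if d["conf"]>.5: obs.append((n,t,np.array([d["centre"][1]*640,d["centre"][0]*400])))
f=lambda p:np.concatenate([proj(cs[n],S2W(p,ST[t]))-uv for n,t,uv in obs])
r=least_squares(f,[.6,0,0],loss="soft_l1"); print(r.x)
for (n,t,uv),e in zip(obs,f(r.x).reshape(-1,2)): print(n,t,uv.round(1),e.round(1))
for n in cs:
    im=cs[n]["img"]; u=proj(cs[n],S2W(r.x,[0,0,.06])).astype(int)
    x0,y0=max(u[0]-100,0),max(u[1]-75,0); cr=cv2.resize(im[y0:y0+150,x0:x0+200],None,fx=4,fy=4,interpolation=cv2.INTER_CUBIC)
    for t in ST:
        q=((proj(cs[n],S2W(r.x,ST[t]))-[x0,y0]+.5)*4).astype(int); cv2.drawMarker(cr,tuple(map(int,q)),(0,0,255),0,12,1)
    cv2.imwrite(f"pics/crop_{n}1.png",cr); print(n,x0,y0)
for t in ST: print(t,S2W(r.x,ST[t]).round(4))
E
```

```text
[ 0.60441107  0.00763222 -0.07386743]
scene station [347.7 247.3] [-5.8  2.3]
scene gutter_low [301.5 265.6] [-0.2 -2.6]
scene gutter_high [379.4 203.8] [ 0.3 -2. ]
scene seat [370.7 201.6] [-2.3 -0.9]
scene lens [392.3 221.2] [ 0.8 -2. ]
scene focus_knob [307.8 246.4] [0.3 0.7]
side station [338.  225.6] [4.1 2.2]
side gutter_low [350.2 246.2] [ 0.3 -2.1]
side gutter_high [337.3 175.5] [ 0.3 -3.1]
side seat [340.3 168.7] [-0.3  1. ]
side lens [369.6 165.9] [3.  2.9]
side focus_knob [350.7 223.3] [-0.7 -0.3]
scene 242 156
side 243 130
station [0.6044 0.0076 0.    ]
gutter_low [ 0.596  -0.1054  0.0461]
gutter_high [0.6128 0.1207 0.0779]
seat [0.61   0.0837 0.105 ]
lens [0.6838 0.0782 0.105 ]
focus_knob [ 0.5975 -0.0852  0.0812]
```

View pics/crop_scene1.png

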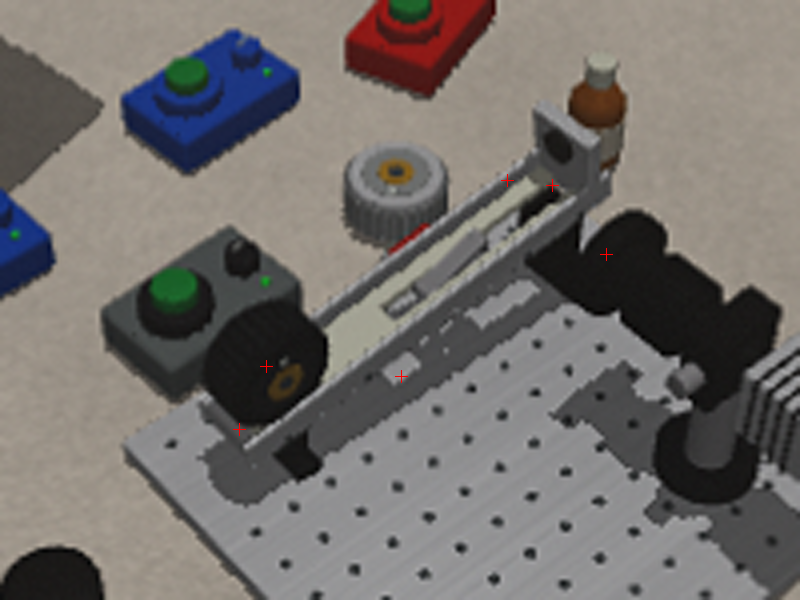

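View pics/crop_side1.png

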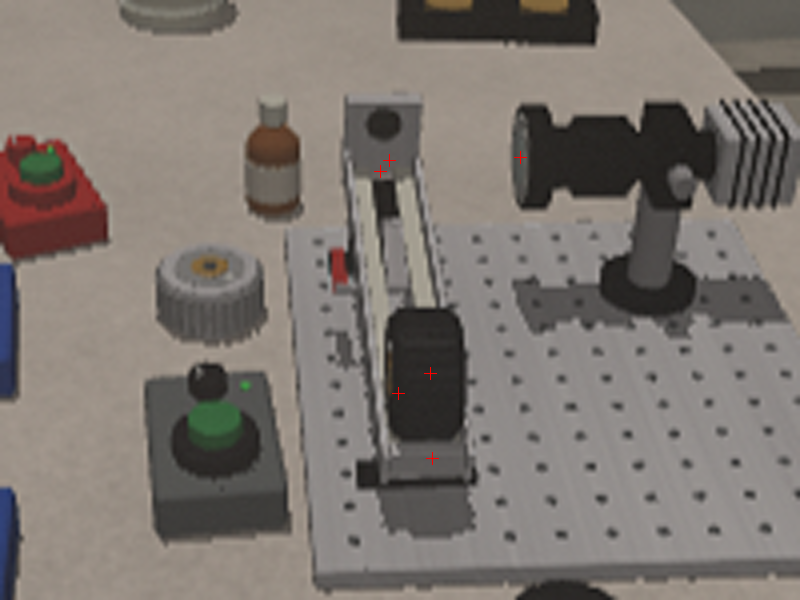

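Run:
```python
from h import *
from scipy.optimize import least_squares
cs={n:camera(n) for n in ["scene","side"]}
off={"scene":(242,156),"side":(243,130)}
B=sl(114.5,32)
L=[("side",B,(384,124)),("scene",B,(556,147)),("scene",ST["focus_knob"]+[.016,0,0],(287,382)),
 ("side",ST["gutter_low"],(428,448)),("side",sl(-89.5,64),(425,310)),("side",ST["lens"],(521,157))]
f=lambda p:np.concatenate([proj(cs[n],S2W(p,P))-(np.array(uv)/4-.5+off[n]) for n,P,uv in L])
r=least_squares(f,[.6,0,0],loss="soft_l1");print(r.x,f(r.x).reshape(-1,2).round(1))
for t in ST: print(t,S2W(r.x,ST[t]).round(4))
b=tri([ray(cs["scene"],np.array([174,283])/4-.5+off["scene"]),ray(cs["side"],np.array([214,415])/4-.5+off["side"])]);print("button",b)
print(onz(cs["scene"],np.array([174,283])/4-.5+off["scene"],.05),onz(cs["side"],np.array([214,415])/4-.5+off["side"],.05))
for n in cs:
  for d in trace(cs[n],"focus_knob")[:2]:
    ys,xs=np.where(d["mask"]); print(n,d["conf"],xs.mean(),ys.mean(),xs.min(),xs.max(),ys.min(),ys.max(), proj(cs[n],S2W(r.x,ST["focus_knob"])))
```

```text
[ 0.60390472  0.01149023 -0.09109933] [[ 0.1 -0.1]
 [ 0.3 -0.3]
 [ 0.4 -0.9]
 [-0.7  1.4]
 [ 1.   2.5]
 [-0.1 -0.4]]
station [0.6039 0.0115 0.    ]
gutter_low [ 0.5936 -0.1014  0.0461]
gutter_high [0.6142 0.1244 0.0779]
seat [0.6108 0.0874 0.105 ]
lens [0.6845 0.0807 0.105 ]
focus_knob [ 0.5954 -0.0812  0.0812]
button [ 0.49578944 -0.06316514  0.05007876]
[ 0.49576485 -0.06315525  0.05      ] [ 0.49578315 -0.06301228  0.05      ]
scene 0.86 307.8881118881119 246.24195804195804 293 323 231 262 [308.82482598 245.49132796]
side 0.96 348.57852564102564 223.1426282051282 339 359 207 240 [348.51812285 221.85982414]
```

Emit:
servo_tool --plan '[[[0.05,0.0,0.02,0.149,-1],[0.05,0.01,0,0.149,-1],[0.05,0.02,0,0.149,-1],[0.045,0.02,0,0.149,-1],[0.045,0.02,0,0.149,-1],[0.045,0.02,0,0.149,-1],[0.045,0.02,0,0.149,-1],[0.045,0.02,0,0.149,-1]]]'

```text
time_s: 3.5
eef_pos: [0.5114, -0.4276, 0.264]
eef_rot: [0.0, 0.749, 0.663, -0.0]
wrist_force: [0.1, -0.9, 0.3]
opening: -0.002
```

Station fit is (0.604, 0.0105, yaw about -0.088). The button triangulates to z = 0.050, which matches the given height. The knob leans at about (0.5955, -0.082, 0.081). Next I go behind the knob, staying high.

Emit:
servo_tool --plan '[[[0.013,0.045,-0.01,0.04,-1],[0.013,0.045,-0.01,0,-1],[0.013,0.045,-0.02,0,-1],[0.013,0.045,-0.02,0,-1],[0.013,0.045,-0.025,0,-1],[0.013,0.041,-0.025,0,-1],[0,0,0,0,-1]]]'

```text
time_s: 4.2
eef_pos: [0.5849, -0.1605, 0.1518]
eef_rot: [-0.004, 0.736, 0.677, -0.001]
wrist_force: [-0.7, 0.1, -0.0]
opening: 0.002
```

Run:
```python
from h import *
print(get_obs()["eef_pos"],get_obs()["eef_rot"])
p=[.604,.0105,-.087]
for n in ["wrist","side"]:
    c=camera(n); im=c["img"].copy()
    for t in ST:
        q=proj(c,S2W(p,ST[t])); 
        if abs(q).max()<2000: cv2.drawMarker(im,tuple(map(int,q.round())),(0,0,255),0,8,1)
    if n=="side": im=cv2.resize(im[100:300,200:440],None,fx=3,fy=3,interpolation=cv2.INTER_CUBIC)
    cv2.imwrite(f"pics/{n}2.png",im)
```

```text
[ 0.58490259 -0.16049818  0.1518055 ] [-3.97501591e-03  7.35696255e-01  6.77299632e-01 -6.54396643e-04]
```

View pics/wrist2.png

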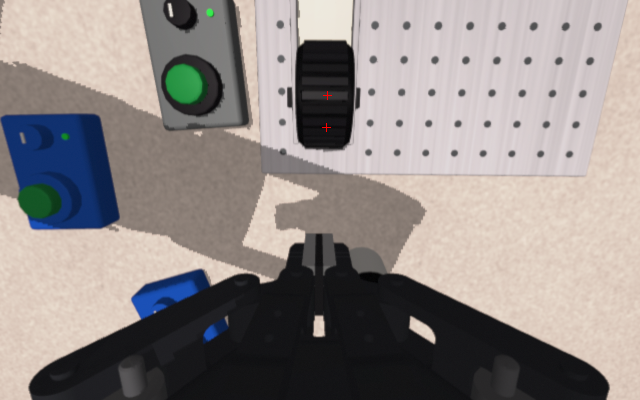

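View pics/side2.png

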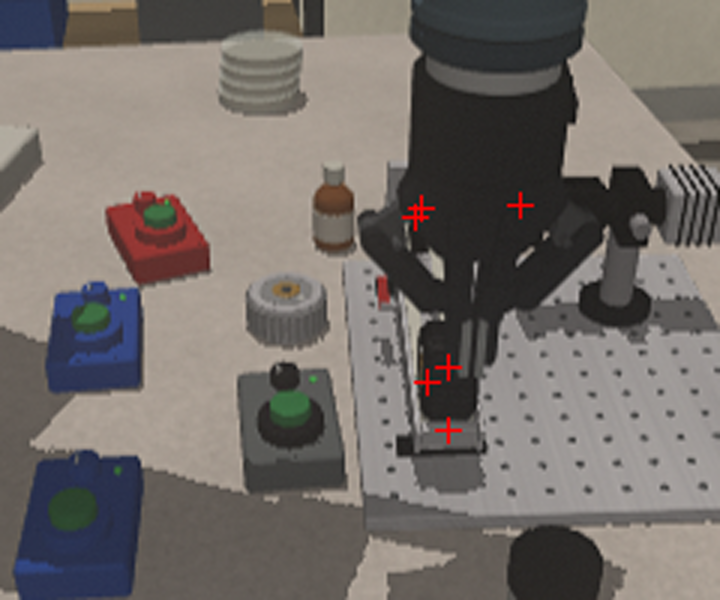

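The wrist view shows the gutter vertical in the image, with the knob at (326,95) against the tool line at column 319. So yaw is right and I need about 3.5 mm more in +x. I descend there, then approach slowly.

Emit:
servo_tool --plan '[[[0.0035,0.0,-0.02,0,-1],[0,0,-0.022,0,-1],[0,0,-0.018,0,-1],[0,0,-0.007,0,-1],[0.0007,0.008,0,0,-1],[0.0007,0.008,0,0,-1],[0.0004,0.005,0,0,-1],[0.0002,0.003,0,0,-1]]]'

```text
time_s: 5.1
eef_pos: [0.5926, -0.1423, 0.0903]
eef_rot: [0.001, 0.737, 0.676, 0.0]
wrist_force: [-0.1, 0.0, -0.2]
opening: -0.001
```

Run:
```python
from h import *
o=get_obs();print(o["eef_pos"],o["wrist_force"])
for n in ["wrist","side"]:
    c=camera(n); im=c["img"]
    if n=="side": im=cv2.resize(im[150:300,260:460],None,fx=4,fy=4,interpolation=cv2.INTER_CUBIC)
    cv2.imwrite(f"pics/{n}3.png",im)
```

```text
[ 0.59260317 -0.14233026  0.09025385] [-0.08306728  0.03957361 -0.15762106]
```

View pics/wrist3.png

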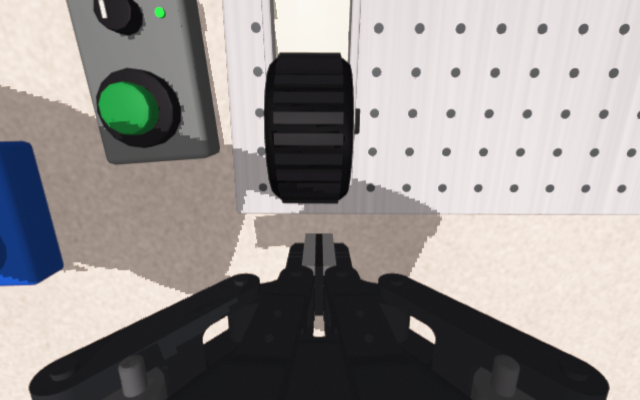

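View pics/side3.png

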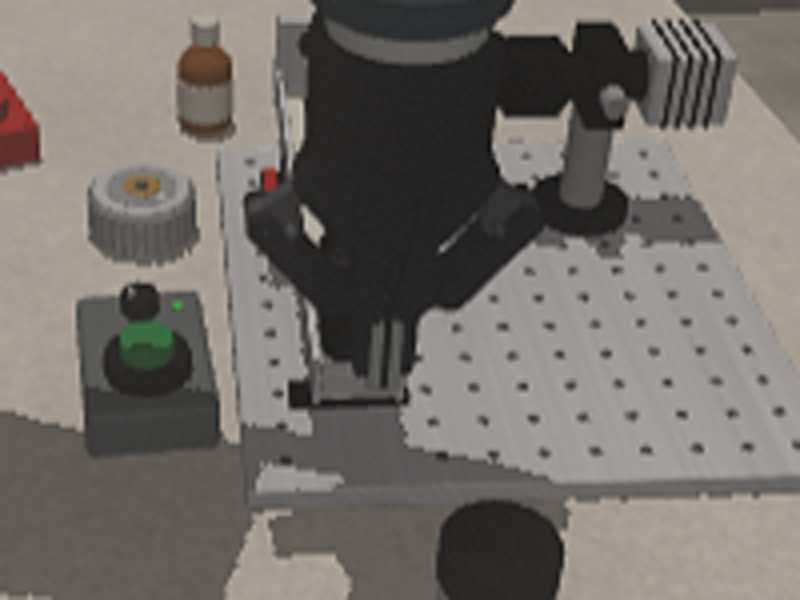

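Emit:
servo_tool --plan '[[[-0.0025,0.002,-0.002,0,-1],[0,0.002,0,0,-1],[0,0,0,0,-1]]]'

```text
time_s: 5.5
eef_pos: [0.5891, -0.1387, 0.0869]
eef_rot: [-0.0, 0.738, 0.675, -0.0]
wrist_force: [0.1, 0.1, -0.5]
opening: -0.001
```

Emit:
servo_tool --plan '[[[0.001,0.003,0,0,-1],[0.0003,0.003,0,0,-1],[0.0002,0.002,0,0,-1],[0.0002,0.002,0,0,-1],[0.0002,0.002,0,0,-1],[0.0002,0.002,0,0,-1]]]'

```text
time_s: 6.1
eef_pos: [0.5916, -0.1249, 0.0871]
eef_rot: [0.0, 0.737, 0.675, -0.0]
wrist_force: [-0.3, -0.8, 0.4]
opening: 0.002
```

Emit:
servo_tool --plan '[[[0.0002,0.002,0.0003,0,-1],[0.0002,0.002,0.0003,0,-1],[0.0002,0.003,0.0004,0,-1],[0.0003,0.003,0.0004,0,-1],[0.0003,0.003,0.0004,0,-1],[0.0003,0.003,0.0004,0,-1]]]'

```text
time_s: 6.7
eef_pos: [0.593, -0.1086, 0.0893]
eef_rot: [0.0, 0.738, 0.675, 0.0]
wrist_force: [0.6, 0.6, -0.4]
opening: -0.003
```

Run:
```python
from h import *
o=get_obs();print(o["eef_pos"],o["wrist_force"])
c=camera("wrist");cv2.imwrite("pics/wrist4.png",c["img"])
c=camera("scene");cv2.imwrite("pics/scene4.png",cv2.resize(c["img"][156:306,242:442],None,fx=4,fy=4,interpolation=cv2.INTER_CUBIC))
```

```text
[ 0.59298961 -0.10862187  0.08929805] [ 0.56331969  0.62034571 -0.36868725]
```

View pics/wrist4.png

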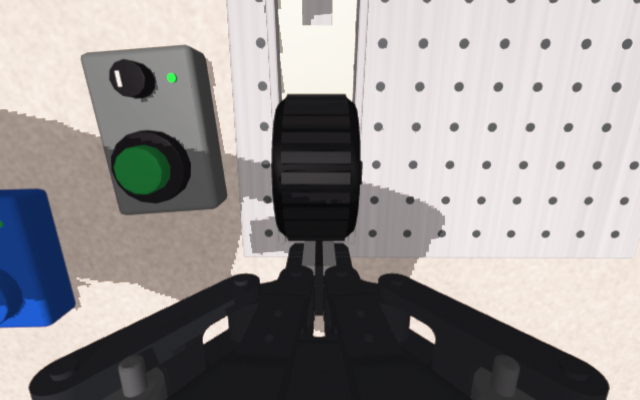

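View pics/scene4.png

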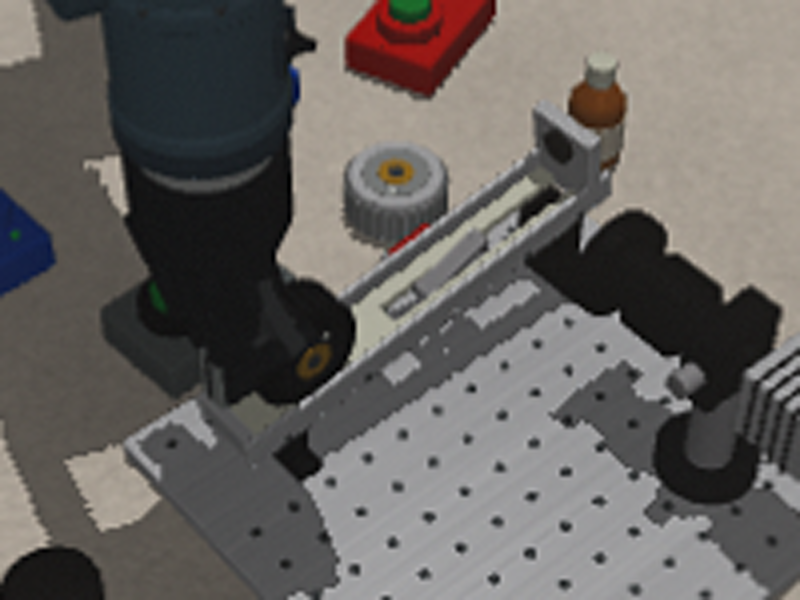

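The knob is off the lip and resting on the fingertips (wrist view: knob spans cols 275–360, tips at row 242). I keep pushing at a steady rate.

Emit:
servo_tool --plan '[[[0.0003,0.003,0.0004,0,-1],[0.0003,0.0035,0.0005,0,-1],[0.0003,0.004,0.0006,0,-1],[0.0003,0.004,0.0006,0,-1],[0.0003,0.004,0.0006,0,-1],[0.0003,0.004,0.0006,0,-1],[0.0003,0.004,0.0006,0,-1],[0.0003,0.004,0.0006,0,-1]]]'

```text
time_s: 7.6
eef_pos: [0.5954, -0.078, 0.0938]
eef_rot: [0.0, 0.737, 0.675, 0.0]
wrist_force: [-0.4, -0.5, 0.9]
opening: -0.002
```

Emit:
servo_tool --plan '[[[0.0003,0.004,0.0006,0,-1],[0.0004,0.004,0.0006,0,-1],[0.0003,0.004,0.0006,0,-1],[0.0004,0.004,0.0006,0,-1],[0.0003,0.004,0.0005,0,-1],[0.0004,0.004,0.0005,0,-1],[0.0003,0.004,0.0006,0,-1],[0.0004,0.004,0.0006,0,-1]]]'

```text
time_s: 8.4
eef_pos: [0.5982, -0.0461, 0.0984]
eef_rot: [-0.0, 0.738, 0.675, -0.0]
wrist_force: [0.2, -0.4, 0.5]
opening: -0.0
```

Run:
```python
from h import *
c=camera("wrist");cv2.imwrite("pics/wrist5.png",c["img"])
c=camera("scene");cv2.imwrite("pics/scene5.png",cv2.resize(c["img"][156:306,242:442],None,fx=4,fy=4,interpolation=cv2.INTER_CUBIC))
```

```text
(no output)
```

View pics/wrist5.png

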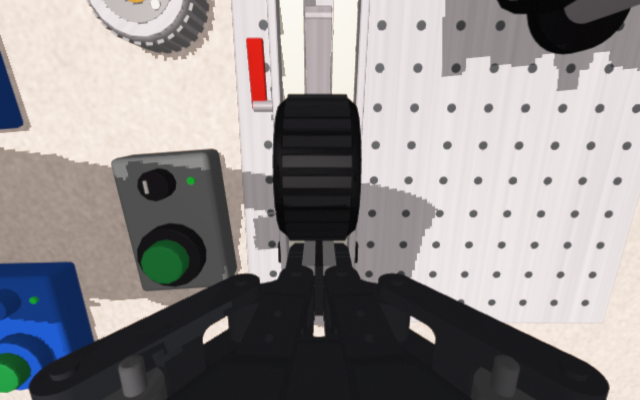

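View pics/scene5.png

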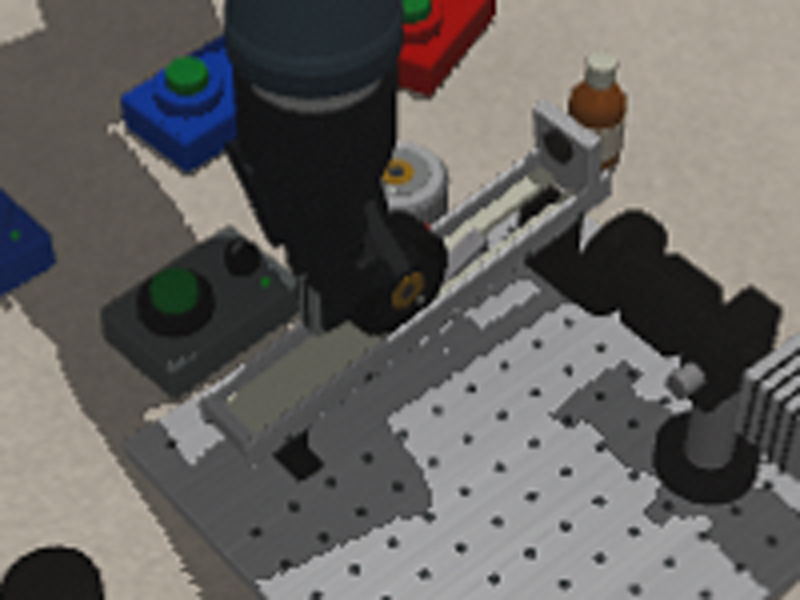

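Still in contact and centred. Now over the catch.

Emit:
servo_tool --plan '[[[0.0003,0.004,0.0006,0,-1],[0.0004,0.004,0.0005,0,-1],[0.0003,0.004,0.0006,0,-1],[0.0004,0.004,0.0005,0,-1],[0.0003,0.004,0.0006,0,-1],[0.0004,0.004,0.0005,0,-1],[0.0003,0.004,0.0006,0,-1],[0.0004,0.004,0.0005,0,-1]]]'

```text
time_s: 9.3
eef_pos: [0.6012, -0.0145, 0.103]
eef_rot: [0.0, 0.738, 0.675, -0.0]
wrist_force: [-0.8, -2.2, 2.2]
opening: -0.003
```

Emit:
servo_tool --plan '[[[0.0003,0.004,0.0006,0,-1],[0.0004,0.004,0.0005,0,-1],[0.0003,0.004,0.0006,0,-1],[0.0004,0.004,0.0005,0,-1],[0.0003,0.004,0.0006,0,-1],[0.0003,0.003,0.0005,0,-1],[0.0003,0.003,0.0004,0,-1],[0.0002,0.003,0.0004,0,-1]]]'

```text
time_s: 10.1
eef_pos: [0.6035, 0.0148, 0.1069]
eef_rot: [0.0, 0.738, 0.675, -0.0]
wrist_force: [0.4, -1.8, 2.1]
opening: 0.0
```

Run:
```python
from h import *
c=camera("wrist");cv2.imwrite("pics/wrist6.png",c["img"])
c=camera("scene");cv2.imwrite("pics/scene6.png",cv2.resize(c["img"][156:306,242:442],None,fx=4,fy=4,interpolation=cv2.INTER_CUBIC))
```

```text
(no output)
```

View pics/wrist6.png

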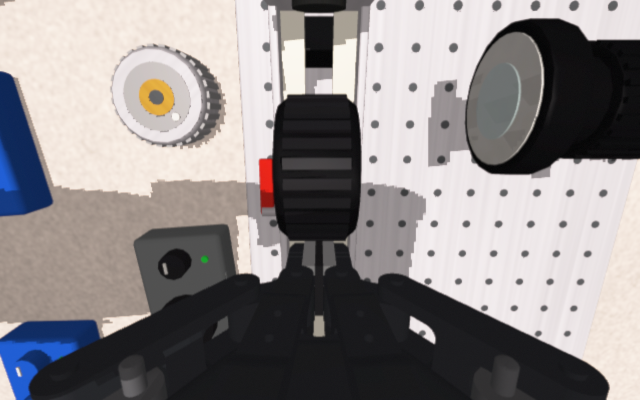

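View pics/scene6.png

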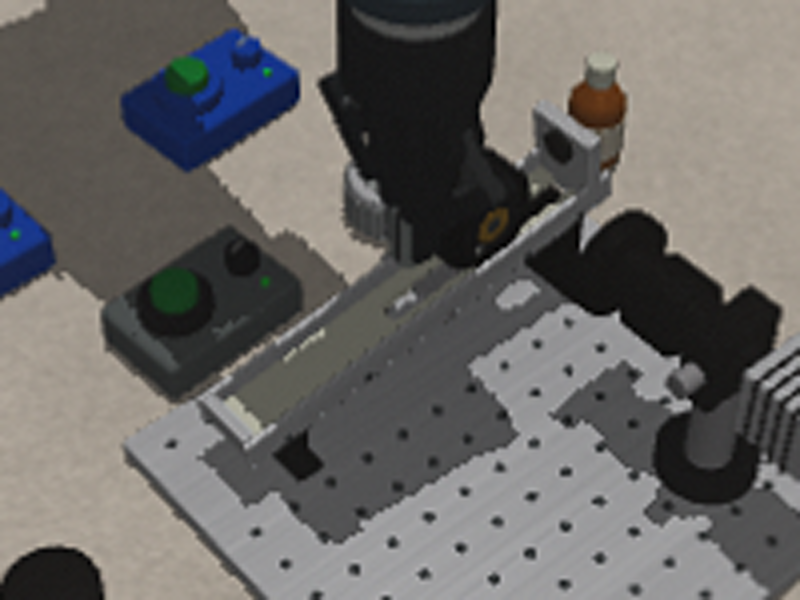

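The catch is pressed down, with about 2 N of push. About 28 mm remain, so I slow down.

Emit:
servo_tool --plan '[[[0.0002,0.003,0.0004,0,-1],[0.0003,0.003,0.0004,0,-1],[0.0002,0.003,0.0004,0,-1],[0.0003,0.003,0.0004,0,-1],[0.0002,0.003,0.0004,0,-1],[0.0002,0.002,0.0003,0,-1],[0.0002,0.002,0.0003,0,-1],[0.0002,0.002,0.0003,0,-1]]]'

```text
time_s: 11.0
eef_pos: [0.6053, 0.0358, 0.1098]
eef_rot: [-0.0, 0.738, 0.675, 0.0]
wrist_force: [0.3, -0.7, 0.7]
opening: -0.001
```

Emit:
servo_tool --plan '[[[0.0001,0.0015,0.0002,0,-1],[0.0001,0.0015,0.0002,0,-1],[0.0001,0.0015,0.0002,0,-1]]]'

```text
time_s: 11.3
eef_pos: [0.6056, 0.0402, 0.1103]
eef_rot: [-0.0, 0.738, 0.675, -0.0]
wrist_force: [-0.3, -0.4, -0.1]
opening: 0.002
```

Emit:
servo_tool --plan '[[[0.0001,0.001,0.0002,0,-1],[0.0001,0.001,0.0001,0,-1],[0.0001,0.001,0.0001,0,-1],[0.0001,0.001,0.0001,0,-1]]]'

```text
time_s: 11.7
eef_pos: [0.606, 0.044, 0.1109]
eef_rot: [0.0, 0.738, 0.675, -0.0]
wrist_force: [-0.4, -0.6, 0.6]
opening: 0.001
```

Run:
```python
from h import *
c=camera("wrist");cv2.imwrite("pics/wrist7.png",c["img"])
c=camera("scene");cv2.imwrite("pics/scene7.png",cv2.resize(c["img"][156:276,322:442],None,fx=5,fy=5,interpolation=cv2.INTER_CUBIC))
```

```text
(no output)
```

View pics/wrist7.png

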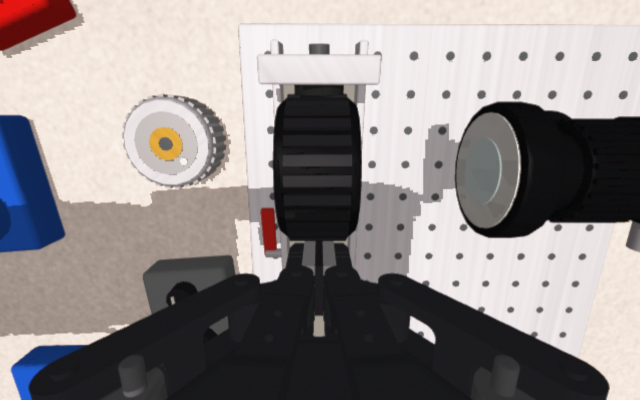

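View pics/scene7.png

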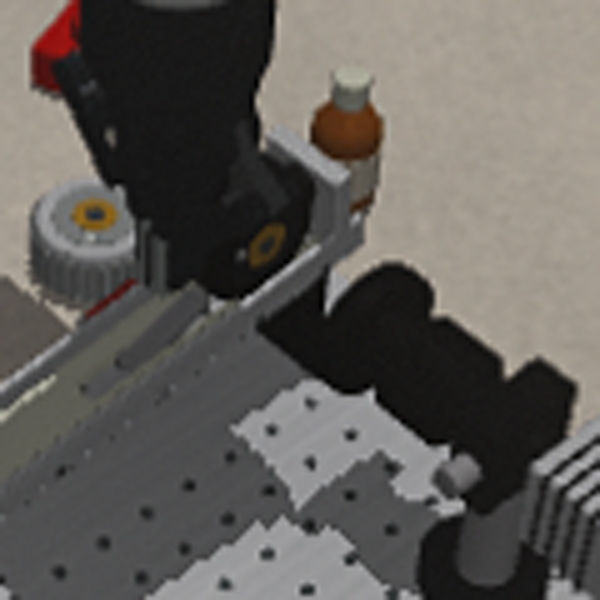

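The knob is almost at the buffer and the tongue looks raised behind it (crop (190,300)). I push gently until contact force shows.

Emit:
servo_tool --plan '[[[0.0001,0.001,0.0001,0,-1],[0.0001,0.001,0.0001,0,-1]]]'

```text
time_s: 12.0
eef_pos: [0.606, 0.0445, 0.111]
eef_rot: [0.001, 0.737, 0.675, -0.001]
wrist_force: [-1.0, -9.9, -0.7]
opening: -0.001
```

Emit:
servo_tool --plan '[[[0.0001,0.001,0.0001,0,-1],[0.0,0.0,0.0,0,-1]]]'

```text
time_s: 12.2
eef_pos: [0.606, 0.0446, 0.111]
eef_rot: [0.001, 0.738, 0.675, -0.002]
wrist_force: [-1.2, -10.4, -0.8]
opening: -0.003
```

The knob is against the buffer at 10 N. I retreat slowly and check the catch holds.

Emit:
servo_tool --plan '[[[0,-0.003,0,0,-1],[0,-0.002,0,0,-1],[0,-0.002,0,0,-1],[-0.0003,-0.003,0,0,-1],[-0.0003,-0.003,0,0,-1],[0,-0.001,0,0,-1]]]'

```text
time_s: 12.8
eef_pos: [0.6056, 0.0329, 0.1112]
eef_rot: [0.0, 0.738, 0.675, 0.0]
wrist_force: [0.3, 0.2, -0.1]
opening: -0.002
```

Run:
```python
from h import *
c=camera("wrist");cv2.imwrite("pics/wrist8.png",c["img"])
c=camera("scene");cv2.imwrite("pics/scene8.png",cv2.resize(c["img"][156:276,322:442],None,fx=5,fy=5,interpolation=cv2.INTER_CUBIC))
```

```text
(no output)
```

View pics/wrist8.png

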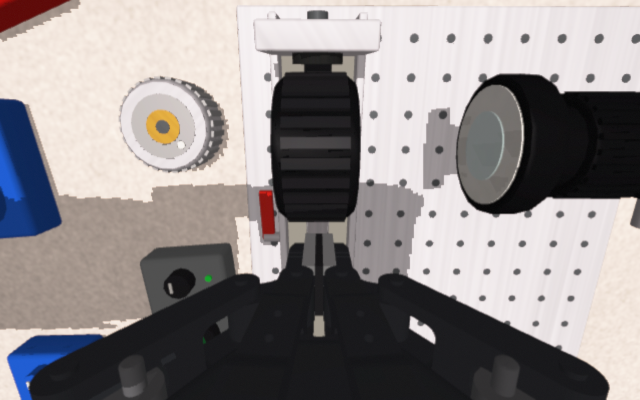

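View pics/scene8.png

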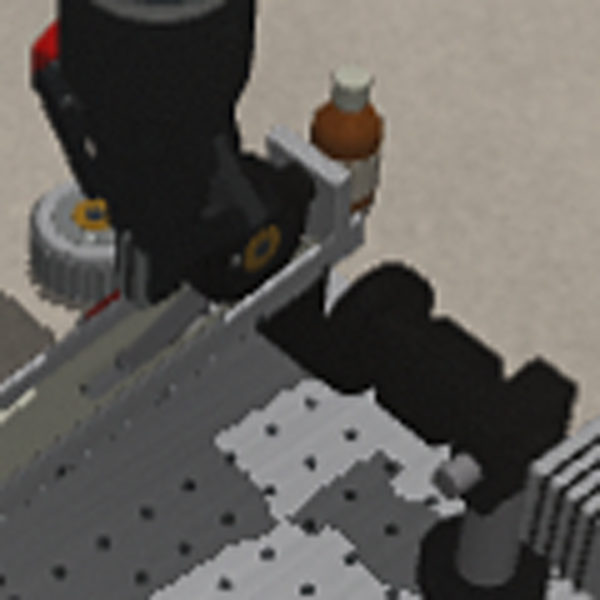

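The knob rolled back through its play and stayed. There is clear space between the tips (row 240) and the knob (row 220). I lift and head for the button.

Emit:
servo_tool --plan '[[[-0.002,-0.015,0.02,0,-1],[-0.002,-0.015,0.025,0,-1],[-0.02,-0.015,0.01,0,-1],[-0.028,-0.018,0,0,-1],[-0.028,-0.018,0,0,-1],[-0.028,-0.016,-0.02,0,-1],[0,0,-0.01,0,-1],[0,0,0,0,-1]]]'

```text
time_s: 13.7
eef_pos: [0.4967, -0.0637, 0.135]
eef_rot: [-0.001, 0.738, 0.675, -0.0]
wrist_force: [-0.3, 0.1, -0.2]
opening: 0.0
```

Run:
```python
from h import *
c=camera("wrist");cv2.imwrite("pics/wrist9.png",c["img"])
print(proj(c,[.4958,-.0632,.05]), [ (d["conf"],d["centre"][1]*640,d["centre"][0]*400) for d in pinpoint(c,"trigger_top")])
c=camera("scene");cv2.imwrite("pics/scene9.png",cv2.resize(c["img"][156:276,282:442],None,fx=5,fy=5,interpolation=cv2.INTER_CUBIC))
c=camera("side");cv2.imwrite("pics/side9.png",cv2.resize(c["img"][130:280,243:443],None,fx=4,fy=4,interpolation=cv2.INTER_CUBIC))
```

```text
[318.25808255 209.03429955] [(0.69, 89.088, 39.800000000000004), (0.62, 318.592, 206.4)]
```

View pics/wrist9.png

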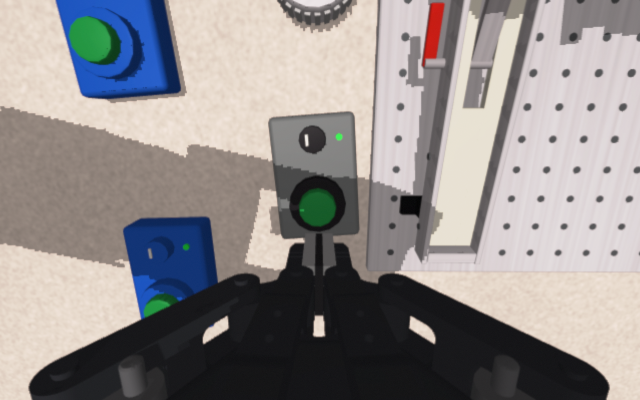

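View pics/scene9.png

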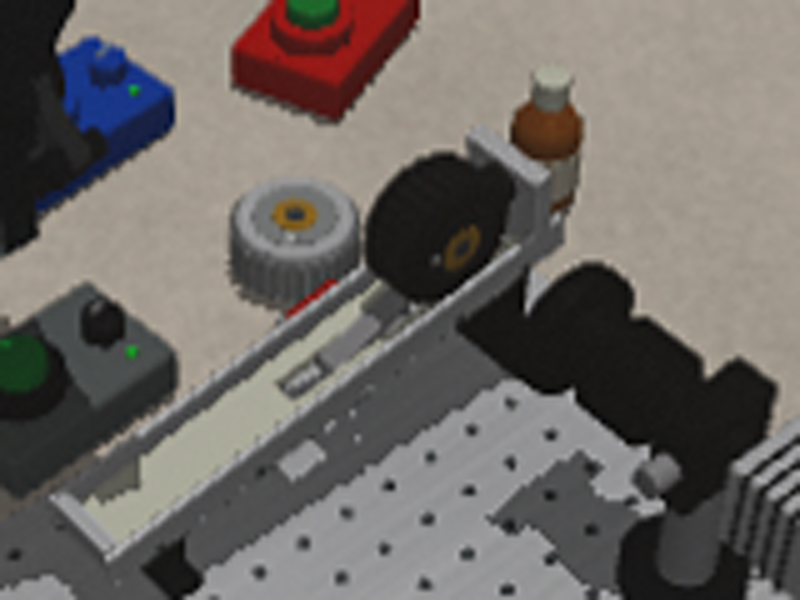

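View pics/side9.png

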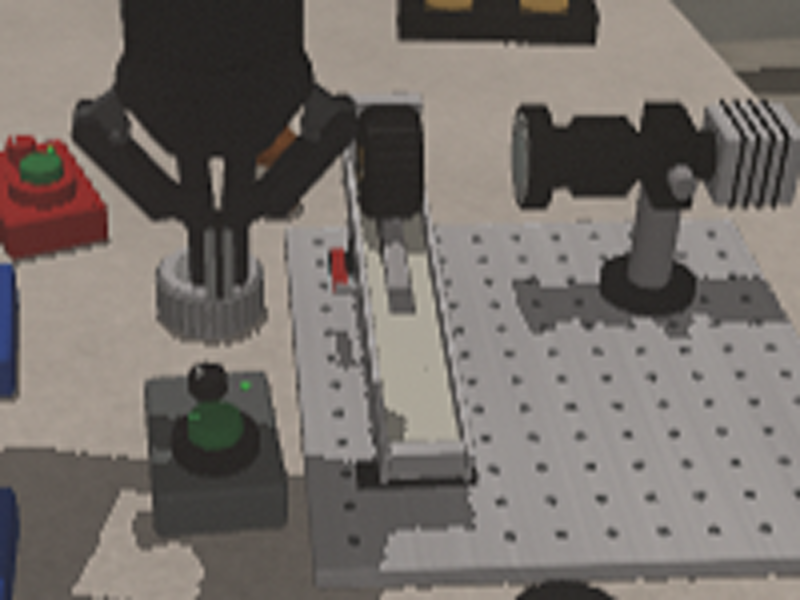

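The knob is held by the raised catch with no robot contact: scene crop (440,230), tongue end at (385,305). The grey box's button is at wrist (318,207), on the predicted (318,209). I descend onto it.

Emit:
servo_tool --plan '[[[-0.001,0.0005,-0.02,0,-1],[0,0,-0.02,0,-1],[0,0,-0.015,0,-1],[0,0,-0.006,0,-1],[0,0,-0.004,0,-1],[0,0,-0.002,0,-1],[0,0,-0.002,0,-1],[0,0,-0.002,0,-1]]]'

```text
time_s: 14.7
eef_pos: [0.4973, -0.0636, 0.0657]
eef_rot: [0.001, 0.737, 0.675, 0.0]
wrist_force: [-0.3, 0.1, 0.1]
opening: -0.001
```

Emit:
servo_tool --plan '[[[0,0,-0.002,0,-1],[0,0,-0.002,0,-1],[0,0,0,0,-1]]]'

```text
time_s: 15.0
eef_pos: [0.4971, -0.0636, 0.0614]
eef_rot: [0.0, 0.738, 0.675, 0.0]
wrist_force: [0.5, -0.2, 2.4]
opening: 0.0
```

Emit:
servo_tool --plan '[[[0,0,-0.0015,0,-1],[0,0,-0.0015,0,-1],[0,0,-0.001,0,-1],[0,0,0,0,-1]]]'

```text
time_s: 15.4
eef_pos: [0.4971, -0.0636, 0.058]
eef_rot: [0.0, 0.737, 0.675, 0.0]
wrist_force: [-1.7, 0.3, 10.3]
opening: -0.002
```

Emit:
servo_tool --plan '[[[0,0,-0.001,0,-1],[0,0,-0.0005,0,-1],[0,0,0,0,-1]]]'

```text
time_s: 15.7
eef_pos: [0.4973, -0.0636, 0.0577]
eef_rot: [0.0, 0.737, 0.675, 0.0]
wrist_force: [-7.8, 2.5, 23.3]
opening: 0.002
```

The button is bottomed: tip at z = 0.0437 (about 6 mm of travel) and 23 N. I come clear.

Emit:
servo_tool --plan '[[[0,0,-0.0,0,-1],[0,0,0.003,0,-1],[0,0,0.01,0,-1],[0,0,0.03,0,-1],[0,0,0.04,0,-1],[-0.02,-0.03,0.04,0,-1],[-0.03,-0.04,0.02,0,-1],[0,0,0,0,-1]]]'

```text
time_s: 16.5
eef_pos: [0.4497, -0.1324, 0.1976]
eef_rot: [0.003, 0.739, 0.674, -0.0]
wrist_force: [0.4, 1.5, -0.2]
opening: 0.003
```

Run:
```python
from h import *
c=camera("scene");cv2.imwrite("pics/scene10.png",cv2.resize(c["img"][156:306,242:442],None,fx=4,fy=4,interpolation=cv2.INTER_CUBIC))
```

```text
(no output)
```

View pics/scene10.png

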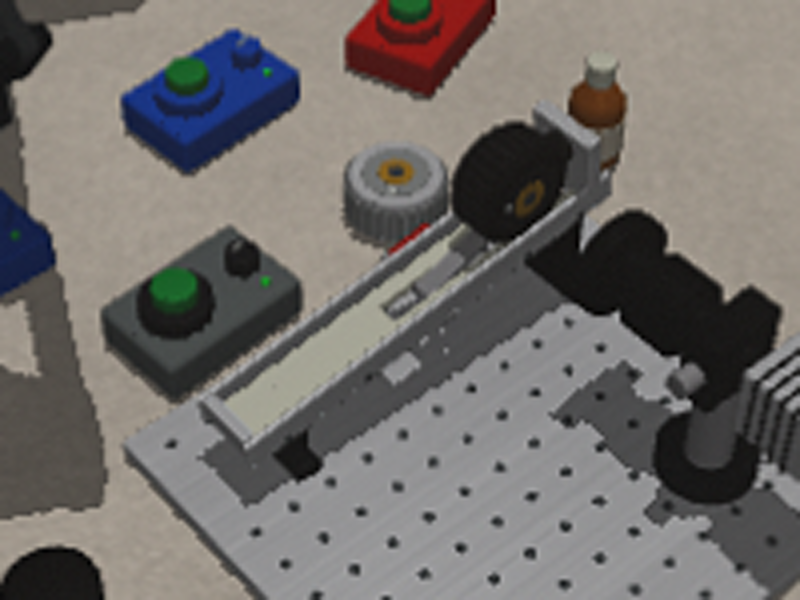

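The knob is home behind the catch at crop (510,185). The button is back up at (174,288), the bystanders are unmoved, and the arm is clear. I hand in.

Emit:
servo_tool --plan '[[[0,0,0,0,-1],[0,0,0,0,-1]]]'

```text
time_s: 16.75
eef_pos: [0.4499, -0.1274, 0.1933]
eef_rot: [-0.001, 0.737, 0.676, -0.0]
wrist_force: [-0.2, 0.1, 0.9]
opening: 0.0
```

```bash
python3 -c "
from bench import *
print(hand_in())"
```

```text
the job is handed in; nothing more can be done
None
```

I pushed the black knob up the gutter with the shut fingertips behind it, until it met the buffer at about 10 N. When I backed off, it settled through its small play and stayed held by the raised catch.

I then pressed the green button on the grey control box to its stop: 23 N, with the fingertips about 6 mm below the button's rest height. I came clear and handed in at 16.75 s.

The last picture shows:
- **Knob:** still home behind the catch.
- **Button:** sprung back up.
- **Silver knob, lens case and bottle:** where they stood.

No check failed. The button press was judged from force and fingertip height, since its travel cannot be read directly.

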